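Level the spring-raised tilt table, bolt it and set the V-block on it

ROBOT

A 7-joint arm with a two-finger parallel gripper is mounted at the origin on a cart in front of the work surface, level with it; the furniture and walls round the work are solid. World frame = base frame: x ahead of the robot, y to its left, z up, the work surface at z = 0. Lengths are in m, angles in rad, forces in N, time in s.
With the tool pointing down it reaches from about 0.4 to 0.85 m from the base axis. Payload 6.9 kg.
Tool frame: the origin (TCP) lies on the centre line of the jaws, within the pads' length; the fingertips stand 14 mm ahead of it and the grasp point (between the pads) lies 5 mm behind it (ctrl.tip_extent is the distance from the TCP to the fingertips, in m); z points along the fingers, y is the line along which they close (so a half turn about z gives the same grasp; the last joint's range is limited). The gripper opens to 85 mm and grips with 20 to 120 N. Pads are 22 mm wide; open, the fingers measure 114 mm over their backs; the gripper's body (76 mm by 85 mm) begins 54 mm behind the grasp point. The pads swing forward as they close: fully open they stand 13 mm farther back than shut.
Start: joints at [1.444, 0.507, -0.238, 1.5, 0.126, 1.149, -0.155], TCP at [0.144, -0.608, 0.245] pointing down, gripper open.
Joint ranges: [-3.08, 3.08], [-0.24, 2.05], [-1.43, 1.35], [0, 2.5], [-1.52, 4.66], [0.17, 1.96], [-2.89, 2.89]. Speed limits (rad/s): [2.39, 2.39, 3.14, 3.14, 3.14, 3.14, 3.14].

INTERFACE

Orientations are given as [roll, pitch, yaw] about the fixed x, y, z axes, in that order (R = Rz(yaw) Ry(pitch) Rx(roll)).
In Python, from rig import sensors, eyes, workorder, ctrl gives the robot as it stands.
- The arm moves only by the tool play_rows, never from a script. Its argument "motion" is a list that holds one entry, the list of rows, each a list of 5 numbers: the shift along the tool's x, y, z in units of 50 mm (1.0 is 50 mm), then the turn about the tool's z in units of 6 degrees (1.0 is 6 degrees), then the opening, from -1 (shut) to 1 (fully open). A call has 1 to 5 rows; each row shifts and turns the commanded pose from where the row before left it, along the tool's axes as they then stand; what a row does not reach is not made up. A row lasts 1/10 s, in which the tool goes at most 50 mm and 8.59 degrees, less where a joint would pass 70% of its speed; a pose out of reach is approached as far as the arm can. A call is refused whole if a number of a shift passes 1 or a number of a turn 1, either way. A call with a gripper value outside its range is refused whole. The fingers move at their own pace and stop on an object; "squeeze" is the grip in N (left out, the last holds). Time passes only in rows, so rows that do not move let the fingers close. It gives the time, the measured TCP pose, the force, the opening and the grip force at its end, in the units of the state.
- sensors.read_state(): the state, without advancing time (a new reading comes with each control period).
- eyes.grab_frame(name): name is "side" or "top" or "wrist"; returns a dict with "pixels" (384x512x3 uint8, blue, green, red), "range_z" (384x512 float32, m along the optical axis (not along the pixel's ray), 0 where there is no reading), "camera_matrix" (3x3 intrinsics, pixels), "position" and "rotation" of the camera in the world; the wrist camera has in their place "mount" (4x4, takes a point from camera to tool coordinates, whose origin is the TCP and whose axes are the flange's). Camera axes: x right, y down, z forward; pixel columns grow to the right and rows downward; lengths in m; the calibration is good to about 2 mm. The wrist camera is an equidistant fisheye: a pixel r from the principal point sees the ray r / f radians off the axis. A picture is of the moment at which its call begins: read the wrist's pose just before it.
- workorder.finish_job(): hands the job in; it is judged then, once.
The state is a dict: "clock": time; "qpos": joint angles; "qd": joint speeds; "joint_torque": joint torques, N m; "tool_pos": TCP position; "eef_rot": TCP orientation; "force": force on the tool from outside, world axes, zero at the start; "torque": the same for the moment, N m; "finger_gap": opening from 0.0 (shut) to 1.0 (fully open); "finger_force": force on a finger pad.
Only numpy, scipy, OpenCV 4.12 (cv2) and the standard library are available. Lean on these libraries where they do the work, as an engineer would, in place of code of your own. Each camera call takes 0.05 s, during which the arm holds its last target. There are 200 camera calls.

TASK

Set up the little green tilt table for squaring rod ends: push its spring-raised plate down until it lies level on its stop screws, leaning on it only lightly so that stops, bolt and keeper are not forced, and keep it down while you slide the black-knobbed bolt fully home into the keeper post. Then put the steel V-block on the bolted plate, about the middle of the low ledge, square to it and touching it, with its groove pointing at the ledge. Do not knock over the oil can.

Things in the scene. Friction and masses are not known exactly. Their poses are not given: they have to be found in the camera images.
- table_base: fixed green foot of the tilt table, 245 x 270 x 12 mm. Origin: centre of its underside, on the bench. Its x axis points from the hinge to the raised edge, y to the keeper post, z up. Hinge axis at x = -95, z = 70 mm; hinge lugs at its ends (85 mm high, y +-104 to 116). Quadrant plate on the -y side: x 30 to 86, y -115 to -121 mm, 140 mm high.
- tilt_plate (a joint): tilt of the plate, rad; springs hold it up at 0.36. Truly level is where it bears on the stop screws: screws and keeper were set together with a spirit level, so there it may read -0.015 to 0.015. Plate: 194 x 200 x 10 mm, from the hinge axis to 190 mm beyond, top 75 mm above the bench at 0. Holding it by the knob takes about 5 N at 0.36, 10 N near 0. Bolt barrels stand 21 mm above it.
- lock_bolt (a joint): travel of the bolt, m, towards the keeper (foot +y): 0 = drawn back, 0.030 = fully home, an end stop. Stays where left; slides with 2 N plus friction. Its flat nose meets the keeper at about 0.012 and enters only while the plate bears on its stop screws or is within half a millimetre of them. Once home it holds the plate, which then rises about half a millimetre to the hole's roof.
- bolt_knob (a point): centre of the black ball knob, 24 mm diameter, on an upright 8 mm stem from the bolt (12 mm round steel). It lies 165 mm from the hinge axis along the plate, 56 mm above the plane of the hinge axis (51 mm above the plate's top), and at foot y = 44 mm + bolt travel. Gripped from above with the fingers along foot y, it turns between the pads as the plate tilts.
- rest_frame: steel crossbar on the foot with two stop screws (16 mm, at x 75, y +-55 mm in the foot's frame, tops about 65 mm above the bench) under the plate and the dark keeper post (44 x 26 mm, about 102 mm high) at its +y end; origin = the foot's origin. Keeper hole along y: x 61.5 to 78.5, z about 78.5 to 92.6 mm, mouth at y = 106. Screws and keeper must never take more than 25 N in all.
- ledge_face (a point): a point on the plate: middle of the inner face of the ledge bar, where it meets the plate's top; axes: x along the plate to the far edge, y along the hinge towards the keeper, z out of the top. It is 12 mm from the hinge axis along the plate and 5 mm above it. The ledge is 12 mm thick, 13 mm high, 190 mm long. The V-block butts against this face.
- v_block: loose hardened steel V-block on the bench right of the table (behind it lies a grinder, and a tall spark screen stands at the bench's right end, x over 0.58, y under -0.2 m); 55 mm (its x, along the groove) x 50 mm (y) x 38 mm high, 0.45 to 0.75 kg. Origin: centre of its underside. Grasp across the 50 mm sides. When it touches the ledge squarely its origin is 27.5 mm from point ledge_face along x.
- oil_can: blue push-bottom oil can with a bent spout, 70 mm across, 164 mm high, standing loose on the bench behind and left of the table. Origin: centre of its underside, z axis up.
Mind the look-alikes: they are no part of the job. Leave any brown look-alike of the v_block alone.

How it is judged:
By the outcome, as a careful person would: the job done as asked, in the order asked, and still so for the second after the job is handed in, with the robot touching nothing.
It also fails if it takes over 72 s, if anything falls off the work surface, if the arm or the gripper's body presses on something with over 40 N, if the wrist force passes 120 N, or if a joint passes its speed limit or range.

## Working session

There is one attempt and no reset: what is moved stays moved. The work goes in short steps, Python scripts to look and compute and a tool call to move; the robot and the scene stay as the last step left them, time stands still between calls to the robot, and variables do not carry over. Pictures are saved under pics/ and viewed, at most 10 in all, crops included, and the job is handed in when it is done.

Besides the shell and the picture viewer there is one more tool, called after "Request:" as name([rows], argument=value, ...), one row to a line, values as JSON. play_rows: Moves the arm, as the interface text tells. Its arguments: {"type":"object","properties":{"motion":{"type":"array","items":{"type":"array","items":{"type":"array","items":{"type":"number"}}}},"squeeze":{"type":"number"}},"required":["motion"]}

```bash
mkdir -p pics; ls
cat > h.py <<'E'
import numpy as np,cv2
from rig import sensors,eyes,workorder,ctrl
from scipy.spatial.transform import Rotation as Ro
def cloud(f):
    K=np.array(f["camera_matrix"]);d=f["range_z"];v,u=np.mgrid[:384,:512]
    P=np.stack([(u-K[0,2])/K[0,0]*d,(v-K[1,2])/K[1,1]*d,d],-1)
    W=P@np.array(f["rotation"]).T+np.array(f["position"]);W[d==0]=np.nan;return W
def st():
    s=sensors.read_state();print({k:np.round(s[k],4).tolist() for k in ("clock","qpos","tool_pos","eef_rot","force","finger_gap","finger_force")});return s
E
python3 - <<'E'
from h import *
st();print(ctrl.tip_extent)
for n in("side","top"):
    f=eyes.grab_frame(n);np.savez(n+"0.npz",W=cloud(f),**f);cv2.imwrite(f"pics/{n}0.png",f["pixels"]);print(n,f["position"],f["rotation"],f["camera_matrix"])
E
```

```text
pics
{'clock': 0.0, 'qpos': [1.4435, 0.5083, -0.2375, 1.5012, 0.1257, 1.1489, -0.1548], 'tool_pos': [0.144, -0.6077, 0.2444], 'eef_rot': [-3.1398, 0.0001, 0.2328], 'force': [0.1943, -0.0808, 0.0913], 'finger_gap': 0.9987, 'finger_force': 0.0}
0.014Traceback (most recent call last):
  File "<stdin>", line 4, in <module>
  File "h.py", line 7, in cloud
    W=P@np.array(f["rotation"]).T+np.array(f["position"]);W[d==0]=np.nan;return W
      ~~~~~~~~~~~~~~~~~~~~~~~~~~~^~~~~~~~~~~~~~~~~~~~~~~~
ValueError: operands could not be broadcast together with shapes (384,512) (3,)
```

```bash
sed -i 's/np.array(f\["rotation"\]).T/Ro.from_euler("xyz",f["rotation"]).as_matrix().T/' h.py
python3 - <<'E'
from h import *
for n in("side","top"):
    f=eyes.grab_frame(n);W=cloud(f);np.savez(n+"0.npz",W=W,**f);cv2.imwrite(f"pics/{n}0.png",f["pixels"]);print(n,f["position"],f["rotation"],f["camera_matrix"])
    print(np.nanpercentile(W.reshape(-1,3),[1,25,50,75,99],axis=0).round(3))
E
```

```text
side [ 0.40926793 -1.22310881  0.55281307] [-1.93689495 -0.00941656 -0.14559944] [[455.36763455   0.         258.04226392]
 [  0.         455.36763455 192.68546096]
 [  0.           0.           1.        ]]
[[-0.698 -0.614 -0.751]
 [ 0.106 -0.326 -0.208]
 [ 0.614 -0.064  0.032]
 [ 0.942  1.833  0.296]
 [ 2.053  2.741  0.654]]
top [ 0.46875378 -0.03514416  1.109528  ] [-3.02413613  0.00720521 -1.57011535] [[400.14687142   0.         253.51399938]
 [  0.         400.14687142 190.33151236]
 [  0.           0.           1.        ]]
[[-0.152 -1.209 -0.758]
 [ 0.32  -0.349 -0.746]
 [ 0.602 -0.032  0.   ]
 [ 0.875  0.354  0.024]
 [ 1.493  1.015  0.401]]
```

View pics/top0.png

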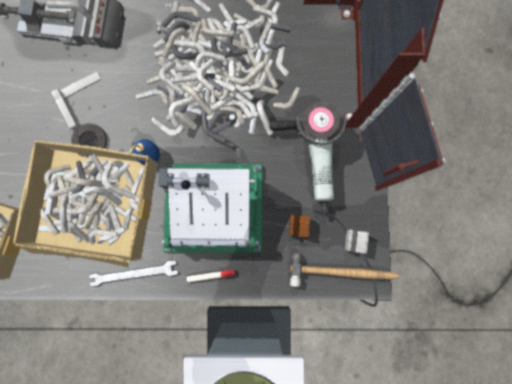

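View pics/side0.png

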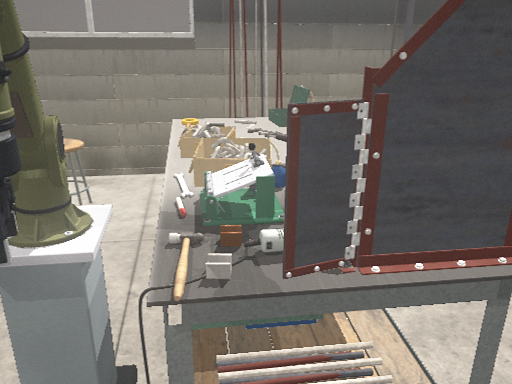

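Run:
```python
from h import *
D=np.load("top0.npz");W=D["W"];I=D["pixels"];np.set_printoptions(suppress=True,precision=4)
a=cv2.resize(I[130:270,125:275],None,fx=4,fy=4,interpolation=cv2.INTER_CUBIC)
b=cv2.resize(I[205:270,280:400],None,fx=4,fy=4,interpolation=cv2.INTER_CUBIC)
c=np.zeros((560,800,3),np.uint8);c[:,:600]=a;c[:,600:]=0
c2=cv2.resize(b,(480,260));c=np.vstack([c[:, :]]) 
cv2.imwrite("pics/topA.png",a);cv2.imwrite("pics/topB.png",b)
x,y,z=W[...,0],W[...,1],W[...,2]
hsv=cv2.cvtColor(I,cv2.COLOR_BGR2HSV)
g=(hsv[...,0]>60)&(hsv[...,0]<95)&(hsv[...,1]>90)&(z>0.004)&(z<0.022)&(x<0.8)&(y>-.1)&(y<.3)
p=W[g];print("foot",len(p),np.median(p[:,2]));r=cv2.minAreaRect((p[:,:2]*1000).astype(np.float32));print(r)
v=(z>0.028)&(z<0.05)&(y<-.22)&(y>-.36)&(x>.25)&(x<.4)
p=W[v];print("vb",len(p),np.median(p[:,2]),cv2.minAreaRect((p[:,:2]*1000).astype(np.float32)))
# pixels of top of the vblock
print("zmap vb");print((z[228:256:2,340:374:2]*1000).round())
# plate plane
pl=(hsv[...,1]<40)&(hsv[...,2]>150)&(z>0.06)&(z<.2)&(x>.28)&(x<.55)&(y>-.1)&(y<.2)
p=W[pl];
for k in range(4):
    A=np.c_[p[:,:2],np.ones(len(p))];c=np.linalg.lstsq(A,p[:,2],rcond=None)[0];e=p[:,2]-A@c;p=p[abs(e)<.004]
print("plane",c,len(p),np.arctan(np.hypot(c[0],c[1])),np.arctan2(c[1],c[0]))
print(cv2.minAreaRect((p[:,:2]*1000).astype(np.float32)))
print("knob zone",W[176:192:2,178:194:2].round(3).reshape(-1,8,3)[...,2])
bl=(hsv[...,0]>100)&(hsv[...,0]<125)&(hsv[...,1]>120)&(x>.4)&(y>.1)&(y<.4)
p=W[bl];print("can",len(p),np.nanmedian(p,0),np.nanmax(p,0),np.nanmin(p,0))
```

```text
foot 1575 0.012504999703600417
((552.353759765625, 84.22820281982422), (267.4783935546875, 244.0577850341797), 89.0296859741211)
vb 20 0.02857174489778891 ((374.3668518066406, -307.88671875), (92.64308166503906, 8.596504211425781), 84.12885284423828)
zmap vb
[[ 1. -1. 10. -0.  2.  1. -3.  1.  1.  1.  2. -4.  2.  3.  6. -2.  1.]
 [ 1.  2.  5.  9. 22. 39. 38.  3.  4.  1. -2. -0. -1. -0.  3.  4. -2.]
 [-3.  1. -1.  9. 26. 36. 39. 31. 27. 20. 22. 30. 36. 41. -1. -3. -2.]
 [ 3. -1. -0.  9. 23. 37. 44. 32. 23. 23. 27. 31. 37. 43. 37. -4.  3.]
 [ 0.  2.  0.  2. 29. 39. 40. 32. 19. 21. 26. 33. 41. 36.  0.  2. -1.]
 [ 0.  5.  0.  6. 32. 38. 40. 33. 17. 21. 26. 34. 36. 41.  1.  0.  1.]
 [ 2. -0.  1.  9. 36. 37. 36. 26. 13. 27. 28. 36. 38. 38. -1. -0.  1.]
 [ 1. -1.  4. 13. 33. 38. 37. 27. 17. 21. 30. 36. 36. 38.  0.  3. -3.]
 [ 4. -2.  3. 16. 37. 37. 31. 24. 21. 25. 32. 36. 41. 35.  2.  3.  2.]
 [-3.  1.  2. 14. 42. 38. 33. 27. 17. 28. 29. 34. 38. 38. -2.  3.  1.]
 [-0.  2. -0. 22. 38. 38. 31. 25. 22. 26. 25. 32. 39. 37. -2. -1. -6.]
 [ 3. -2.  4. 22. 37. 41. 31. 25. 21. 29. 32. 36. 42. 37. -1.  1.  2.]
 [ 2. -0. -1. -5.  1.  0.  0.  1.  3. -0. 32. 34. 38. 37.  2.  0. -3.]
 [ 1. -0.  0. -3.  3. -0.  3.  2. -1. -1.  5.  6.  0.  0. -0.  2.  1.]]
plane [ 0.3476 -0.0047 -0.0807] 2161 0.3345956820699612 -0.01338160932613763
((499.8467712402344, 85.55485534667969), (100.2615737915039, 199.35586547851562), 0.07051820307970047)
knob zone [[0.136 0.136 0.138 0.137 0.14  0.136 0.137 0.136]
 [0.137 0.135 0.135 0.135 0.132 0.133 0.136 0.134]
 [0.152 0.149 0.15  0.188 0.187 0.155 0.153   nan]
 [0.153 0.149 0.19  0.194 0.192 0.19  0.148 0.149]
 [0.131 0.13  0.193 0.191 0.191 0.19  0.185 0.129]
 [0.125 0.127 0.19  0.194 0.189 0.187 0.182 0.127]
 [0.125 0.131 0.185 0.19  0.187 0.184 0.126 0.125]
 [0.127 0.123 0.126 0.124 0.125 0.122 0.127 0.12 ]]
can 230 [0.7028 0.2511 0.0538] [0.7315 0.2934 0.0706] [0.6717 0.2383 0.0069]
```

View pics/topA.png

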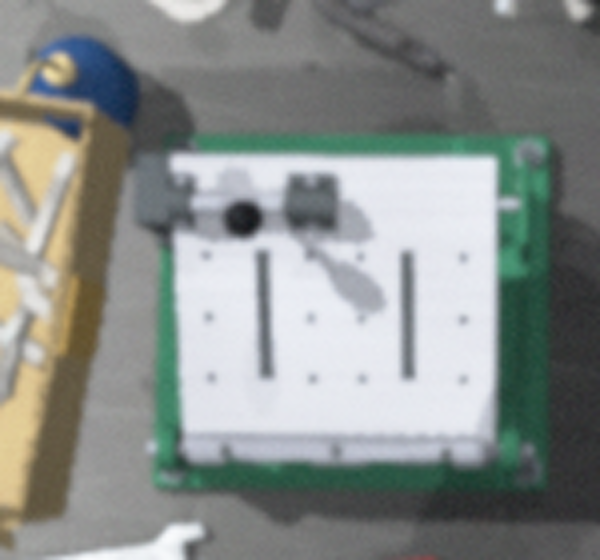

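View pics/topB.png

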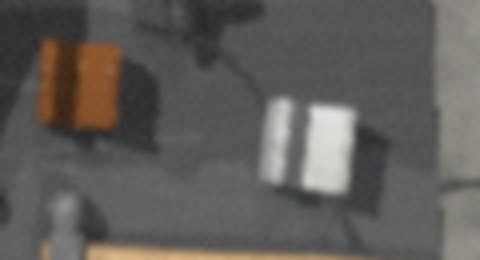

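```bash
cat >> h.py <<'E'
def to_tool(target,yaw=None,s=None):
    s=s or sensors.read_state();R=Ro.from_euler("xyz",s["eef_rot"])
    d=R.inv().apply(np.array(target)-s["tool_pos"])/.05
    print("tool units",d.round(3),"turn units",None if yaw is None else round(float((s["eef_rot"][2]-yaw)/np.radians(6)),2))
def wcloud(f,s):
    K=np.array(f["camera_matrix"]);d=f["range_z"];v,u=np.mgrid[:384,:512].astype(float)
    a=(u-K[0,2])/K[0,0];b=(v-K[1,2])/K[1,1];r=np.hypot(a,b)+1e-9;t=np.tan(np.minimum(r,1.45))/r
    P=np.stack([a*t*d,b*t*d,d,np.ones_like(d)],-1)@np.array(f["mount"]).T
    W=Ro.from_euler("xyz",s["eef_rot"]).apply(P[...,:3].reshape(-1,3)).reshape(384,512,3)+s["tool_pos"];W[(d==0)|(r>1.3)]=np.nan;return W
def wgrab(name):
    s=sensors.read_state();f=eyes.grab_frame("wrist");W=wcloud(f,s);np.savez(name+".npz",W=W,**f);cv2.imwrite(f"pics/{name}.png",f["pixels"]);return f,W,s
E
python3 - <<'E'
from h import *
D=np.load("top0.npz");W=D["W"];I=D["pixels"];np.set_printoptions(suppress=True,precision=4)
x,y,z=W[...,0],W[...,1],W[...,2]
m=np.zeros(z.shape,bool);m[170:196,174:198]=1;m&=z>.175;p=W[m];
from scipy.optimize import least_squares
q=least_squares(lambda c:np.linalg.norm(p-c,axis=1)-.012,p.mean(0)-[0,0,.008],loss="soft_l1",f_scale=.002).x;print("knob",len(p),q)
m=np.zeros(z.shape,bool);m[226:258,338:374]=1;m&=(z>.012)
p=W[m];print("vb",len(p),cv2.minAreaRect((p[:,:2]*1000).astype(np.float32)),p.mean(0),np.percentile(p[:,2],[50,90]))
S=np.load("side0.npz");Ws=S["W"];Is=S["pixels"]
hs=cv2.cvtColor(Is,cv2.COLOR_BGR2HSV)
m=np.zeros(z.shape,bool);m[248:282,202:236]=1;m&=(Ws[...,2]>.006)&(Ws[...,1]>-.4)
p=Ws[m];print("vb side",len(p),p.min(0),p.max(0),p.mean(0))
m=np.zeros(z.shape,bool);m[140:160,240:262]=1;print(Ws[m&(Is.max(-1)<60)])
st();to_tool([.35,-.31,.28],-.015)
E
```

```text
knob 83 [0.592  0.1317 0.181 ]
vb 435 ((459.1142883300781, -303.6116638183594), (51.90510559082031, 54.79958724975586), 81.67071533203125) [ 0.4593 -0.3027  0.0313] [0.0323 0.0391]
vb side 625 [ 0.4184 -0.3336  0.0061] [ 0.4984 -0.2693  0.043 ] [ 0.4577 -0.3118  0.0277]
[[0.583  0.1302 0.1871]
 [0.5829 0.1291 0.1842]
 [0.5982 0.1274 0.1842]
 [0.5826 0.1267 0.1817]
 [0.5976 0.1229 0.1823]
 [0.583  0.1298 0.1776]
 [0.5887 0.1257 0.1754]
 [0.5919 0.1266 0.1751]]
{'clock': 0.15, 'qpos': [1.4435, 0.5081, -0.2375, 1.5009, 0.1257, 1.1489, -0.1548], 'tool_pos': [0.144, -0.6078, 0.2446], 'eef_rot': [-3.1403, 0.0, 0.2328], 'force': [-0.9073, -0.1767, 0.2912], 'finger_gap': 0.9992, 'finger_force': 0.0}
tool units [ 5.382 -4.847 -0.701] turn units 2.37
```

Request:
play_rows([
  [[0.58,-0.6,-0.14,0.47,1],[0.58,-0.6,-0.14,0.48,1],[0.58,-0.6,-0.14,0.48,1],[0.58,-0.6,-0.14,0.47,1],[0.58,-0.6,-0.14,0.47,1]],
])

```text
clock: 0.65
tool_pos: [0.2681, -0.439, 0.2805]
eef_rot: [-3.141, 0.0, -0.018]
force: [1.6, -0.2, 0.1]
finger_gap: 1.001
finger_force: 0.0
```

Request:
play_rows([
  [[0.5,-0.66,0,0,1],[0.5,-0.66,0,0,1],[0.5,-0.66,0,0,1],[0.5,-0.66,0,0,1],[0,0,0,0,1]],
])

```text
clock: 1.15
tool_pos: [0.3734, -0.3048, 0.2806]
eef_rot: [-3.14, -0.002, -0.006]
force: [0.2, -0.3, -0.4]
finger_gap: 1.002
finger_force: 0.0
```

Run:
```python
from h import *
st();f,W,s=wgrab("w1");print(f["camera_matrix"],f["mount"]);np.set_printoptions(suppress=True,precision=4)
m=(W[...,2]>.012)&(W[...,2]<.05)&(abs(W[...,0]-.459)<.045)&(abs(W[...,1]+.304)<.045)
p=W[m];print("vb",len(p),cv2.minAreaRect((p[:,:2]*1000).astype(np.float32)),p.mean(0),np.percentile(p[:,2],[50,90]))
t=p[p[:,2]>.034];print(len(t),cv2.minAreaRect((t[:,:2]*1000).astype(np.float32)))
b=W[(abs(W[...,2])<.008)&(abs(W[...,0]-.4)<.1)&(abs(W[...,1]+.3)<.1)];print("bench",len(b),b[:,2].mean())
to_tool([.592,.1317,.25],-.015)
```

```text
{'clock': 1.15, 'qpos': [0.8778, 0.2593, -0.3145, 1.8021, 0.0861, 1.0932, -1.0436], 'tool_pos': [0.3734, -0.3048, 0.2806], 'eef_rot': [-3.1395, -0.0021, -0.0064], 'force': [0.1948, -0.3404, -0.3885], 'finger_gap': 1.0021, 'finger_force': 0.0}
[[297.31863964   0.         255.14925207]
 [  0.         297.31863964 194.04939083]
 [  0.           0.           1.        ]] [[-1.56563354e-03 -9.61291651e-01 -2.75528422e-01  6.92924156e-02]
 [ 9.99998757e-01 -1.45353483e-03 -6.11046586e-04 -3.15364046e-05]
 [ 1.86903823e-04 -2.75529036e-01  9.61292731e-01 -1.28498859e-01]
 [ 0.00000000e+00  0.00000000e+00  0.00000000e+00  1.00000000e+00]]
vb 1726 ((457.4851989746094, -303.333740234375), (50.13451385498047, 55.630645751953125), 80.44587707519531) [ 0.457  -0.3033  0.0311] [0.0326 0.0383]
764 ((457.1067199707031, -303.27044677734375), (50.189369201660156, 54.785247802734375), 80.54774475097656)
bench 15679 -5.7411688145045974e-05
tool units [ 4.328 -8.827  0.616] turn units 0.05
```

View pics/w1.png

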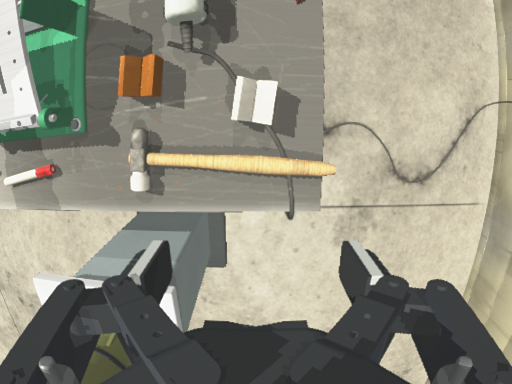

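Request:
play_rows([
  [[0.3,-0.86,0,0,1],[0.3,-0.86,0,0,1],[0.3,-0.86,0,0,1],[0.3,-0.86,0,0,1],[0.3,-0.86,0,0,1]],
])

```text
clock: 1.7
tool_pos: [0.448, -0.096, 0.2803]
eef_rot: [3.141, 0.0, -0.018]
force: [0.2, 0.2, 0.4]
finger_gap: 1.003
finger_force: 0.0
```

Request:
play_rows([
  [[0.3,-0.86,0,0,1],[0.3,-0.86,0,0,1],[0.3,-0.86,0,0,1],[0.3,-0.86,0,0,1],[0,0,0,0,1]],
])

```text
clock: 2.2
tool_pos: [0.5117, 0.0806, 0.2802]
eef_rot: [-3.138, -0.001, -0.008]
force: [-0.1, -0.9, -0.3]
finger_gap: 1.005
finger_force: 0.0
```

Run:
```python
from h import *
from scipy.optimize import least_squares
s0=st();f,W,s=wgrab("w2");np.set_printoptions(suppress=True,precision=4);I=f["pixels"]
x,y,z=W[...,0],W[...,1],W[...,2];hsv=cv2.cvtColor(I,cv2.COLOR_BGR2HSV)
m=(z>.174)&(z<.2)&(abs(x-.592)<.03)&(abs(y-.13)<.03)&(I.max(-1)<90);p=W[m]
q=least_squares(lambda c:np.linalg.norm(p-c,axis=1)-.012,p.mean(0)-[0,0,.008],loss="soft_l1",f_scale=.002).x;print("knob",len(p),q)
g=(hsv[...,0]>60)&(hsv[...,0]<95)&(hsv[...,1]>90)&(z>0.006)&(z<0.018)&(x>.4)&(x<0.72)&(y>-.1)&(y<.27)
p=W[g];print("foot",len(p),cv2.minAreaRect((p[:,:2]*1000).astype(np.float32)))
pl=(hsv[...,1]<40)&(hsv[...,2]>150)&(z>0.08)&(z<.15)&(x>.45)&(x<.65)&(abs(y-.085)<.12)
p=W[pl]
for k in range(5):
    A=np.c_[p[:,:2],np.ones(len(p))];c=np.linalg.lstsq(A,p[:,2],rcond=None)[0];e=p[:,2]-A@c;p=p[abs(e)<.003]
print("plane",c,len(p),"tilt",np.arctan(np.hypot(c[0],c[1])),"yaw",np.arctan2(c[1],c[0]))
to_tool([q[0],q[1],q[2]+.005],-.015) # grasp point 5 behind TCP -> TCP 5 below
```

```text
{'clock': 2.2, 'qpos': [0.1663, 0.3344, -0.511, 1.719, 0.1744, 1.1322, -1.974], 'tool_pos': [0.5117, 0.0806, 0.2802], 'eef_rot': [-3.1377, -0.0008, -0.008], 'force': [-0.0633, -0.8689, -0.258], 'finger_gap': 1.0053, 'finger_force': 0.0}
knob 710 [0.5903 0.1317 0.1804]
foot 1553 ((562.42431640625, 85.06976318359375), (267.4647216796875, 219.58544921875), 89.45558166503906)
plane [ 0.3723 -0.003  -0.0933] 23833 tilt 0.3563902657707544 yaw -0.008117964540132337
tool units [ 1.573 -1.109  1.89 ] turn units 0.04
```

View pics/w2.png

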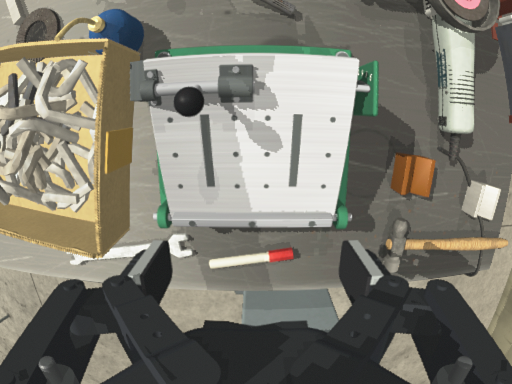

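Request:
play_rows([
  [[0.52,-0.37,0,0,0.3],[0.52,-0.37,0,0,0.2],[0.53,-0.37,0.4,0,0.2],[0,0,0.5,0,0.2],[0,0,0,0,0.2]],
], squeeze=40)

```text
clock: 2.75
tool_pos: [0.5887, 0.126, 0.2315]
eef_rot: [3.139, 0.007, -0.017]
force: [-1.3, -1.0, -0.2]
finger_gap: 0.605
finger_force: 0.0
```

Run:
```python
from h import *
st();to_tool([.5903,.1317,.1754],-.009)
```

```text
{'clock': 2.75, 'qpos': [0.0482, 0.5109, -0.4834, 1.5763, 0.2546, 1.1251, -2.0828], 'tool_pos': [0.5887, 0.126, 0.2315], 'eef_rot': [3.1387, 0.0068, -0.0173], 'force': [-1.2847, -0.9707, -0.1688], 'finger_gap': 0.6048, 'finger_force': 0.0}
tool units [ 0.037 -0.117  1.121] turn units -0.08
```

Request:
play_rows([
  [[0.02,-0.06,0.35,0,0.2],[0,0,0.4,0,0.2],[0,0,0.35,0,0.2],[0,0,0,0,0.2],[0,0,0,0,0.2]],
])

```text
clock: 3.25
tool_pos: [0.5913, 0.1305, 0.1815]
eef_rot: [3.141, -0.001, -0.017]
force: [0.4, 0.2, -0.0]
finger_gap: 0.599
finger_force: 0.0
```

Run:
```python
from h import *
st();to_tool([.5903,.1317,.1754],-.009)
```

```text
{'clock': 3.25, 'qpos': [0.0324, 0.557, -0.4688, 1.644, 0.2871, 1.0092, -2.1175], 'tool_pos': [0.5913, 0.1305, 0.1815], 'eef_rot': [3.1409, -0.0006, -0.0171], 'force': [0.4218, 0.1942, -0.0101], 'finger_gap': 0.5994, 'finger_force': 0.0}
tool units [-0.02  -0.024  0.122] turn units -0.08
```

Request:
play_rows([
  [[-0.02,-0.02,0.12,-0.08,0.2],[0,0,0,0,-0.3],[0,0,0,0,-0.8],[0,0,0,0,-0.8],[0,0,0,0,-0.8]],
], squeeze=45)

```text
clock: 3.75
tool_pos: [0.5902, 0.1328, 0.1749]
eef_rot: [3.141, -0.001, -0.007]
force: [-1.6, -0.3, 3.8]
finger_gap: 0.254
finger_force: 43.8
```

Request:
play_rows([
  [[0,0,0,0,-0.8],[0,0,0,0,-0.8]],
])

```text
clock: 3.95
tool_pos: [0.5903, 0.1329, 0.1747]
eef_rot: [3.142, -0.001, -0.007]
force: [-0.8, -2.0, 5.4]
finger_gap: 0.249
finger_force: 43.8
```

Run:
```python
from h import *
st();f,W,s=wgrab("w3");cv2.imwrite("pics/w3c.png",cv2.resize(f["pixels"][100:384,100:420],None,fx=2,fy=2))
```

```text
{'clock': 3.95, 'qpos': [0.0288, 0.5634, -0.4694, 1.6541, 0.2929, 0.9938, -2.1172], 'tool_pos': [0.5903, 0.1329, 0.1747], 'eef_rot': [3.1415, -0.0008, -0.0072], 'force': [-0.8187, -1.9984, 5.3597], 'finger_gap': 0.249, 'finger_force': 43.8385}
```

View pics/w3c.png

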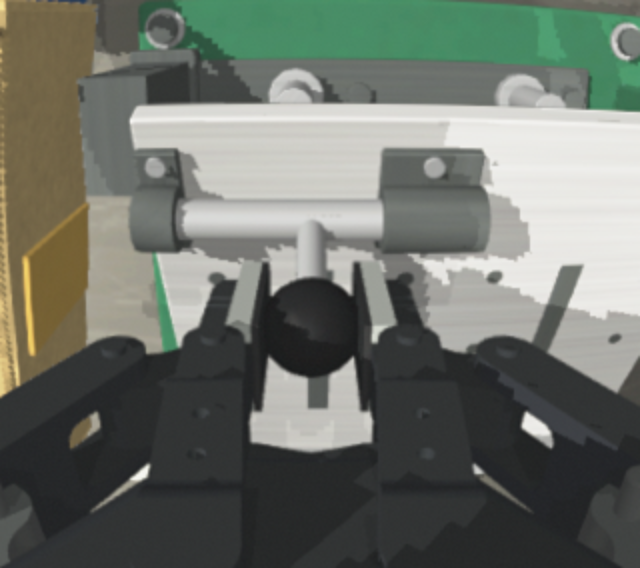

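Request:
play_rows([
  [[0.128,0,0.164,0,-0.8],[0.118,0,0.174,0,-0.8],[0.106,0,0.18,0,-0.8],[0.096,0,0.186,0,-0.8],[0,0,0,0,-0.8]],
])

```text
clock: 4.5
tool_pos: [0.613, 0.1331, 0.1385]
eef_rot: [-3.141, -0.0, -0.007]
force: [-0.4, -1.7, 8.6]
finger_gap: 0.251
finger_force: 44.6
```

```bash
cat > kn.py <<'E'
from h import *
from scipy.optimize import least_squares
s=st();f,W,s=wgrab("w4");np.set_printoptions(suppress=True,precision=4);I=f["pixels"]
x,y,z=W[...,0],W[...,1],W[...,2];hsv=cv2.cvtColor(I,cv2.COLOR_BGR2HSV)
hx,hy=.5903-.0397-.095,.0875
pl=(hsv[...,1]<40)&(hsv[...,2]>130)&(z>.065)&(z<.14)&(x>hx+.03)&(x<.66)&(abs(y-hy)<.1)
p=W[pl]
for k in range(6):
    A=np.c_[p[:,:2],np.ones(len(p))];c=np.linalg.lstsq(A,p[:,2],rcond=None)[0];e=p[:,2]-A@c;p=p[abs(e)<(.006 if k<3 else .0025)]
print("plane",len(p),"tilt",np.arctan(c[0]),"side",c[1])
E
python3 kn.py
```

```text
{'clock': 4.5, 'qpos': [0.0176, 0.6313, -0.451, 1.634, 0.3211, 0.9502, -2.124], 'tool_pos': [0.613, 0.1331, 0.1385], 'eef_rot': [-3.141, -0.0002, -0.0072], 'force': [-0.4405, -1.7466, 8.5861], 'finger_gap': 0.2513, 'finger_force': 44.6478}
plane 19579 tilt 0.1152647487594315 side -0.0008265073646437811
```

Request:
play_rows([
  [[0.045,0,0.09,0,-0.8],[0.04,0,0.09,0,-0.8],[0.03,0,0.09,0,-0.8],[0,0,0,0,-0.8],[0,0,0,0,-0.8]],
])

```text
clock: 5.05
tool_pos: [0.6187, 0.1332, 0.1262]
eef_rot: [-3.141, -0.001, -0.007]
force: [-0.9, -0.6, 9.2]
finger_gap: 0.254
finger_force: 45.3
```

```bash
python3 kn.py
```

```text
{'clock': 5.05, 'qpos': [0.0138, 0.6513, -0.4448, 1.6322, 0.3306, 0.9321, -2.1278], 'tool_pos': [0.6187, 0.1332, 0.1262], 'eef_rot': [-3.1409, -0.0013, -0.007], 'force': [-0.9267, -0.58, 9.21], 'finger_gap': 0.2542, 'finger_force': 45.3226}
plane 18194 tilt 0.044085299985729555 side 0.00024386925067142878
```

Request:
play_rows([
  [[0.017,0,0.04,0,-0.8],[0.017,0,0.04,0,-0.8],[0,0,0,0,-0.8],[0,0,0,0,-0.8]],
])

```text
clock: 5.5
tool_pos: [0.6202, 0.1332, 0.1223]
eef_rot: [-3.141, -0.001, -0.007]
force: [-2.1, -0.3, 9.0]
finger_gap: 0.25
finger_force: 45.3
```

Request:
play_rows([
  [[0.005,0,0.02,0,-0.8],[0,0,0,0,-0.8],[0,0,0,0,-0.8],[0,0,0,0,-0.8]],
])

```text
clock: 5.9
tool_pos: [0.6205, 0.1332, 0.1214]
eef_rot: [-3.141, -0.001, -0.007]
force: [-0.7, -1.0, 8.9]
finger_gap: 0.248
finger_force: 45.5
```

```bash
python3 kn.py
```

```text
{'clock': 5.9, 'qpos': [0.0124, 0.6588, -0.4424, 1.632, 0.3341, 0.9252, -2.1293], 'tool_pos': [0.6205, 0.1332, 0.1214], 'eef_rot': [-3.141, -0.0012, -0.007], 'force': [-0.6928, -0.9933, 8.9205], 'finger_gap': 0.248, 'finger_force': 45.4607}
plane 17197 tilt 0.01575053372131879 side 0.001041553314609478
```

Request:
play_rows([
  [[0.003,0,0.015,0,-0.8],[0,0,0,0,-0.8],[0,0,0,0,-0.8]],
])

```text
clock: 6.25
tool_pos: [0.6208, 0.1331, 0.1207]
eef_rot: [-3.141, -0.001, -0.007]
force: [-0.8, -0.9, 9.4]
finger_gap: 0.252
finger_force: 45.5
```

Request:
play_rows([
  [[0.003,0,0.012,0,-0.8],[0,0,0,0,-0.8],[0,0,0,0,-0.8]],
])

```text
clock: 6.55
tool_pos: [0.621, 0.1332, 0.1201]
eef_rot: [-3.141, -0.002, -0.007]
force: [-1.8, -1.2, 9.5]
finger_gap: 0.256
finger_force: 45.6
```

Request:
play_rows([
  [[0.003,0,0.012,0,-0.8],[0,0,0,0,-0.8],[0,0,0,0,-0.8]],
])

```text
clock: 6.85
tool_pos: [0.6212, 0.1332, 0.1195]
eef_rot: [-3.141, -0.002, -0.007]
force: [-0.4, -1.1, 9.5]
finger_gap: 0.253
finger_force: 45.6
```

Request:
play_rows([
  [[0.002,0,0.01,0,-0.8],[0,0,0,0,-0.8],[0,0,0,0,-0.8]],
])

```text
clock: 7.15
tool_pos: [0.6214, 0.1333, 0.1191]
eef_rot: [-3.141, -0.002, -0.007]
force: [-1.4, -0.8, 10.0]
finger_gap: 0.252
finger_force: 45.6
```

```bash
python3 kn.py
```

```text
{'clock': 7.15, 'qpos': [0.0117, 0.6621, -0.4412, 1.6326, 0.3359, 0.9208, -2.1303], 'tool_pos': [0.6214, 0.1333, 0.1191], 'eef_rot': [-3.1408, -0.0019, -0.007], 'force': [-1.405, -0.8305, 9.9635], 'finger_gap': 0.2522, 'finger_force': 45.5921}
plane 16493 tilt 0.002978724544881978 side 0.0016141786147181036
```

Request:
play_rows([
  [[0.002,0,0.01,0,-0.8],[0,0,0,0,-0.8],[0,0,0,0,-0.8]],
])

```text
clock: 7.5
tool_pos: [0.6215, 0.1332, 0.1186]
eef_rot: [-3.141, -0.002, -0.007]
force: [-1.1, -1.5, 8.6]
finger_gap: 0.253
finger_force: 45.6
```

Request:
play_rows([
  [[0.002,0,0.01,0,-0.8],[0,0,0,0,-0.8],[0,0,0,0,-0.8]],
])

```text
clock: 7.8
tool_pos: [0.6216, 0.1332, 0.1181]
eef_rot: [-3.141, -0.002, -0.007]
force: [-1.2, -1.5, 9.8]
finger_gap: 0.246
finger_force: 45.6
```

Request:
play_rows([
  [[0.002,0,0.01,0,-0.8],[0,0,0,0,-0.8],[0,0,0,0,-0.8]],
])

```text
clock: 8.1
tool_pos: [0.6218, 0.1332, 0.1177]
eef_rot: [-3.141, -0.002, -0.007]
force: [-0.0, -0.8, 9.8]
finger_gap: 0.252
finger_force: 45.6
```

```bash
python3 kn.py
```

```text
{'clock': 8.1, 'qpos': [0.0113, 0.6641, -0.4404, 1.6331, 0.337, 0.9182, -2.131], 'tool_pos': [0.6218, 0.1332, 0.1177], 'eef_rot': [-3.1408, -0.0022, -0.0071], 'force': [-0.0316, -0.8361, 9.7611], 'finger_gap': 0.2522, 'finger_force': 45.615}
plane 15971 tilt -0.005155491078147652 side 0.0016228077866588947
```

Request:
play_rows([
  [[0.002,0,0.01,0,-0.8],[0,0,0,0,-0.8],[0,0,0,0,-0.8]],
])

```text
clock: 8.45
tool_pos: [0.622, 0.1332, 0.1172]
eef_rot: [-3.141, -0.002, -0.007]
force: [0.0, -1.0, 8.7]
finger_gap: 0.254
finger_force: 45.6
```

Request:
play_rows([
  [[0.002,0,0.01,0,-0.8],[0,0,0,0,-0.8],[0,0,0,0,-0.8]],
])

```text
clock: 8.75
tool_pos: [0.6221, 0.1332, 0.117]
eef_rot: [-3.141, -0.002, -0.007]
force: [-1.3, -0.8, 12.2]
finger_gap: 0.249
finger_force: 45.8
```

```bash
python3 kn.py
```

```text
{'clock': 8.75, 'qpos': [0.0111, 0.6651, -0.44, 1.6333, 0.3377, 0.9168, -2.1314], 'tool_pos': [0.6221, 0.1332, 0.117], 'eef_rot': [-3.1408, -0.0024, -0.0071], 'force': [-1.2939, -0.8243, 12.1671], 'finger_gap': 0.2489, 'finger_force': 45.8209}
plane 15914 tilt -0.009556997398507568 side 0.0017921833530426673
```

Request:
play_rows([
  [[0,0,0.006,0,-0.8],[0,0,0,0,-0.8],[0,0,0,0,-0.8]],
])

```text
clock: 9.1
tool_pos: [0.6221, 0.1333, 0.1169]
eef_rot: [-3.141, -0.003, -0.007]
force: [-1.5, -1.9, 13.0]
finger_gap: 0.25
finger_force: 45.9
```

Request:
play_rows([
  [[0,-0.04,0,0,-0.8],[0,-0.04,0,0,-0.8],[0,-0.04,0,0,-0.8],[0,0,0,0,-0.8]],
])

```text
clock: 9.5
tool_pos: [0.6221, 0.1396, 0.1169]
eef_rot: [-3.141, -0.003, -0.007]
force: [-1.6, -1.1, 14.0]
finger_gap: 0.251
finger_force: 45.8
```

Request:
play_rows([
  [[0,-0.04,0,0,-0.8],[0,-0.04,0,0,-0.8],[0,0,0,0,-0.8]],
])

```text
clock: 9.8
tool_pos: [0.6222, 0.1436, 0.117]
eef_rot: [-3.14, -0.003, -0.007]
force: [-1.8, -1.4, 13.4]
finger_gap: 0.252
finger_force: 45.8
```

Request:
play_rows([
  [[0,-0.03,0,0,-0.8],[0,-0.03,0,0,-0.8],[0,0,0,0,-0.8]],
])

```text
clock: 10.1
tool_pos: [0.6222, 0.1465, 0.1169]
eef_rot: [-3.141, -0.003, -0.007]
force: [-1.4, -1.2, 13.7]
finger_gap: 0.249
finger_force: 45.9
```

Request:
play_rows([
  [[0,-0.03,0,0,-0.8],[0,-0.03,0,0,-0.8],[0,0,0,0,-0.8]],
])

```text
clock: 10.4
tool_pos: [0.6222, 0.1495, 0.1169]
eef_rot: [-3.141, -0.003, -0.007]
force: [-2.1, -1.3, 12.6]
finger_gap: 0.254
finger_force: 45.8
```

Request:
play_rows([
  [[0,-0.03,0.001,0,-0.8],[0,-0.03,0,0,-0.8],[0,-0.03,0,0,-0.8],[0,-0.03,0,0,-0.8],[0,0,0,0,-0.8]],
])

```text
clock: 10.9
tool_pos: [0.6223, 0.1556, 0.1169]
eef_rot: [-3.14, -0.003, -0.007]
force: [-0.8, -1.6, 13.1]
finger_gap: 0.246
finger_force: 45.8
```

Request:
play_rows([
  [[0,-0.03,0,0,-0.8],[0,-0.03,0,0,-0.8],[0,0,0,0,-0.8]],
])

```text
clock: 11.2
tool_pos: [0.6223, 0.1585, 0.1169]
eef_rot: [-3.14, -0.003, -0.007]
force: [-1.7, -1.4, 12.7]
finger_gap: 0.249
finger_force: 45.8
```

Request:
play_rows([
  [[0,-0.02,0,0,-0.8],[0,-0.02,0,0,-0.8],[0,0,0,0,-0.8]],
])

```text
clock: 11.5
tool_pos: [0.6224, 0.1587, 0.1167]
eef_rot: [3.14, -0.002, -0.008]
force: [-0.9, -4.9, 13.6]
finger_gap: 0.25
finger_force: 46.0
```

Request:
play_rows([
  [[0,-0.02,0,0,-0.8],[0,0,0,0,-0.8]],
])

```text
clock: 11.7
tool_pos: [0.6224, 0.1588, 0.1167]
eef_rot: [3.139, -0.002, -0.009]
force: [-1.5, -7.0, 14.3]
finger_gap: 0.248
finger_force: 46.1
```

Request:
play_rows([
  [[0,-0.02,0,0,-0.8],[0,0,0,0,-0.8]],
])

```text
clock: 11.9
tool_pos: [0.6224, 0.1589, 0.1167]
eef_rot: [3.138, -0.002, -0.009]
force: [-1.5, -8.2, 14.8]
finger_gap: 0.253
finger_force: 46.2
```

Request:
play_rows([
  [[0,0.05,0,0,-0.8],[0,0,-0.01,0,-0.8],[0,0,-0.01,0,-0.8],[0,0,0,0,-0.8],[0,0,0,0,-0.8]],
])

```text
clock: 12.4
tool_pos: [0.6222, 0.1587, 0.1172]
eef_rot: [3.141, -0.002, -0.008]
force: [0.2, -2.9, 10.2]
finger_gap: 0.254
finger_force: 45.8
```

```bash
python3 kn.py
```

```text
{'clock': 12.4, 'qpos': [-0.0321, 0.6727, -0.4368, 1.615, 0.3371, 0.9278, -2.1676], 'tool_pos': [0.6222, 0.1587, 0.1172], 'eef_rot': [3.1411, -0.0019, -0.0079], 'force': [0.2114, -2.9314, 10.1564], 'finger_gap': 0.2536, 'finger_force': 45.7622}
plane 15960 tilt -0.006559661091861746 side 0.0014033752681586187
```

Request:
play_rows([
  [[0,0.01,-0.01,0,-0.8],[0,0,-0.01,0,-0.8],[0,0,0,0,-0.8],[0,0,0,0,-0.8]],
])

```text
clock: 12.85
tool_pos: [0.622, 0.1587, 0.1176]
eef_rot: [-3.141, -0.001, -0.007]
force: [0.6, -1.7, 6.1]
finger_gap: 0.254
finger_force: 45.5
```

Request:
play_rows([
  [[0,0,-0.006,0,-0.8],[0,0,0,0,-0.8],[0,0,0,0,-0.8]],
])

```text
clock: 13.15
tool_pos: [0.6219, 0.1587, 0.1177]
eef_rot: [-3.141, -0.001, -0.007]
force: [3.6, -0.5, 4.3]
finger_gap: 0.255
finger_force: 45.3
```

Request:
play_rows([
  [[0,0,0,0,-0.15],[0,0,0,0,-0.15],[0,0,0,0,-0.1],[0,0,-0.3,0,-0.1],[0,0,-0.7,0,-0.1]],
])

```text
clock: 13.65
tool_pos: [0.6192, 0.1581, 0.1648]
eef_rot: [3.14, 0.007, -0.006]
force: [0.7, -0.2, -0.1]
finger_gap: 0.449
finger_force: 0.0
```

Request:
play_rows([
  [[-0.2,0,-0.8,0,0.2],[-0.8,0.2,-0.7,0,0.5],[-0.8,0.4,0,0,1],[0,0.3,0,0,1],[0,0,0,0,1]],
])

```text
clock: 14.15
tool_pos: [0.5336, 0.1125, 0.2401]
eef_rot: [3.139, -0.0, -0.01]
force: [0.0, 0.4, -0.9]
finger_gap: 0.995
finger_force: 0.0
```

```bash
cat > chk.py <<'E'
import sys
from h import *
from scipy.optimize import least_squares
s=st();f,W,s=wgrab(sys.argv[1]);np.set_printoptions(suppress=True,precision=4);I=f["pixels"]
x,y,z=W[...,0],W[...,1],W[...,2];hsv=cv2.cvtColor(I,cv2.COLOR_BGR2HSV)
m=(z>.118)&(z<.145)&(abs(x-.622)<.03)&(abs(y-.158)<.03)&(I.max(-1)<90);p=W[m]
q=least_squares(lambda c:np.linalg.norm(p-c,axis=1)-.012,p.mean(0)-[0,0,.008],loss="soft_l1",f_scale=.002).x;print("knob",len(p),q)
pl=(hsv[...,1]<40)&(hsv[...,2]>130)&(z>.065)&(z<.085)&(x>.49)&(x<.66)&(abs(y-.085)<.1)
p=W[pl]
for k in range(5):
    A=np.c_[p[:,:2],np.ones(len(p))];c=np.linalg.lstsq(A,p[:,2],rcond=None)[0];e=p[:,2]-A@c;p=p[abs(e)<.003]
print("plane",len(p),"tilt",np.arctan(c[0]),c)
h=z-(W[...,:2]@c[:2]+c[2])
print("plate y ends",np.percentile(p[:,1],[.2,99.8]),"x",np.percentile(p[:,0],[.2,99.8]))
# ledge: points 9..16 mm above plane near the hinge
l=(h>.009)&(h<.017)&(x>.43)&(x<.50)&(abs(y-.085)<.11);p=W[l]
if len(p)>50:
    print("ledge",len(p),cv2.minAreaRect((p[:,:2]*1000).astype(np.float32)),h[l].mean())
k=(z>.094)&(z<.11)&(x>.58)&(x<.67)&(y>.175)&(y<.25);p=W[k];print("keeper",len(p),p.mean(0),np.percentile(p,[2,98],axis=0))
g=(hsv[...,0]>60)&(hsv[...,0]<95)&(hsv[...,1]>90)&(z>0.006)&(z<0.018)&(x>.4)&(x<0.72)&(y>-.1)&(y<.27)
p=W[g];print("foot",len(p),cv2.minAreaRect((p[:,:2]*1000).astype(np.float32)))
E
python3 chk.py w5
```

```text
{'clock': 14.15, 'qpos': [0.0871, 0.4133, -0.5004, 1.7174, 0.224, 1.0683, -2.0671], 'tool_pos': [0.5336, 0.1125, 0.2401], 'eef_rot': [3.1394, -0.0001, -0.0097], 'force': [0.0347, 0.3518, -0.8904], 'finger_gap': 0.9955, 'finger_force': 0.0}
knob 638 [0.621  0.1587 0.1253]
plane 23775 tilt -0.004537369798279344 [-0.0045  0.0002  0.0772]
plate y ends [-0.014   0.1843] x [0.4903 0.6471]
ledge 1693 ((459.7285461425781, 85.0988998413086), (219.61044311523438, 16.56256675720215), 89.20661926269531) 0.012603665866231727
keeper 1633 [0.6261 0.2098 0.0999] [[0.6006 0.1808 0.0944]
 [0.665  0.2494 0.105 ]]
foot 3928 ((558.1390991210938, 85.12869262695312), (268.1827697753906, 227.78370666503906), 89.43396759033203)
```

View pics/w5.png

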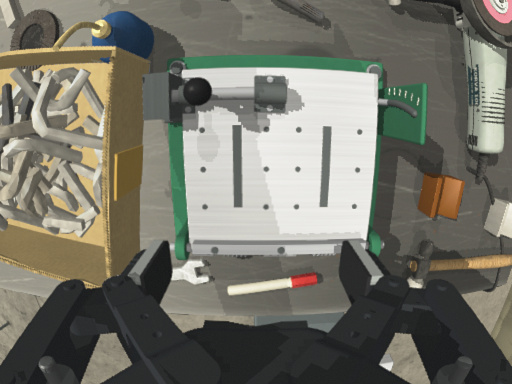

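Request:
play_rows([
  [[-0.15,0.85,0,0,1],[-0.15,0.85,0,0,1],[-0.15,0.85,0,0,1],[-0.15,0.85,0,0,1],[-0.15,0.85,0,0,1]],
])

```text
clock: 14.7
tool_pos: [0.4961, -0.098, 0.2395]
eef_rot: [-3.14, -0.0, -0.006]
force: [-0.1, -0.4, -0.0]
finger_gap: 0.998
finger_force: 0.0
```

Request:
play_rows([
  [[-0.15,0.82,0,0,1],[-0.15,0.82,0,0,1],[-0.15,0.82,0,0.5,1],[0,0.5,0.3,0.5,1],[0,0,0.5,0.5,1]],
])

```text
clock: 15.2
tool_pos: [0.4714, -0.2493, 0.1991]
eef_rot: [3.14, -0.003, -0.173]
force: [0.3, 0.5, -1.0]
finger_gap: 0.999
finger_force: 0.0
```

Run:
```python
from h import *
np.set_printoptions(suppress=True,precision=4)
D=np.load("w5.npz");W=D["W"];x,y,z=W[...,0],W[...,1],W[...,2]
h=z-(.0772-.0045*x+.0002*y)
xs=[]
for y0 in np.arange(0,.171,.02):
    a=(h>.010)&(h<.016)&(abs(y-y0)<.01)&(x>.44)&(x<.49);xs.append((y0,*np.percentile(x[a],[3,97]),a.sum()))
xs=np.array(xs);print(xs);print(np.polyfit(xs[:,0],xs[:,2],1),np.polyfit(xs[:,0],xs[:,2],1)@[.085,1])
s=st()
f,W,s=wgrab("w6")
m=(W[...,2]>.012)&(W[...,2]<.05)&(abs(W[...,0]-.459)<.045)&(abs(W[...,1]+.304)<.045)
p=W[m];print("vb",len(p),cv2.minAreaRect((p[:,:2]*1000).astype(np.float32)),p.mean(0))
to_tool([.457,-.3033,.08],-.166)
```

```text
[[  0.       0.4594   0.4663  28.    ]
 [  0.02     0.4558   0.4661  83.    ]
 [  0.04     0.4557   0.467  192.    ]
 [  0.06     0.456    0.4668 186.    ]
 [  0.08     0.4561   0.467  192.    ]
 [  0.1      0.4563   0.4674 208.    ]
 [  0.12     0.4564   0.4676 207.    ]
 [  0.14     0.4568   0.4676 201.    ]
 [  0.16     0.4578   0.4675 189.    ]]
[0.0093 0.4663] 0.46706737793026765
{'clock': 15.2, 'qpos': [0.698, 0.4206, -0.3727, 1.8123, 0.1865, 0.94, -1.4989], 'tool_pos': [0.4714, -0.2493, 0.1991], 'eef_rot': [3.14, -0.0026, -0.1729], 'force': [0.3048, 0.4558, -1.0154], 'finger_gap': 0.9991, 'finger_force': 0.0}
vb 2648 ((457.7629089355469, -303.17535400390625), (51.01056671142578, 55.26435470581055), 81.26806640625) [ 0.4594 -0.3035  0.0305]
tool units [-0.036  1.18   2.287] turn units -0.07
```

Request:
play_rows([
  [[-0.02,0.6,0,-0.15,1],[0,0.58,0.4,0,1],[0,0,0.8,0,1],[0,0,0.8,0,1],[0,0,0,0,1]],
])

```text
clock: 15.75
tool_pos: [0.4584, -0.3001, 0.0949]
eef_rot: [-3.136, 0.008, -0.146]
force: [-1.1, -0.1, 0.0]
finger_gap: 0.998
finger_force: 0.0
```

Run:
```python
from h import *
st();to_tool([.4575,-.3033,.021],-.16)
```

```text
{'clock': 15.75, 'qpos': [0.7509, 0.5735, -0.3276, 1.886, 0.2605, 0.7335, -1.4413], 'tool_pos': [0.4584, -0.3001, 0.0949], 'eef_rot': [-3.1364, 0.0084, -0.1461], 'force': [-1.093, -0.0719, 0.0198], 'finger_gap': 0.9979, 'finger_force': 0.0}
tool units [0.004 0.073 1.478] turn units 0.13
```

Request:
play_rows([
  [[0,0.03,0.4,0,1],[0,0,0.4,0,1],[0,0,0.3,0,1],[0,0,0,0,1],[0,0,0,0,1]],
])

```text
clock: 16.25
tool_pos: [0.4612, -0.304, 0.0461]
eef_rot: [-3.141, -0.001, -0.147]
force: [1.0, -0.2, -0.5]
finger_gap: 1.001
finger_force: 0.0
```

Run:
```python
from h import *
st();to_tool([.4575,-.3033,.021],-.16)
```

```text
{'clock': 16.25, 'qpos': [0.7275, 0.6435, -0.2917, 1.9246, 0.3029, 0.6149, -1.4757], 'tool_pos': [0.4612, -0.304, 0.0461], 'eef_rot': [-3.1415, -0.0011, -0.147], 'force': [0.9546, -0.2339, -0.4874], 'finger_gap': 1.0009, 'finger_force': 0.0}
tool units [-0.075 -0.002  0.502] turn units 0.12
```

Request:
play_rows([
  [[-0.05,0,0.25,0.1,1],[-0.02,0,0.25,0,1],[0,0,0,0,1],[0,0,0,0,-0.2],[0,0,0,0,-0.2]],
], squeeze=40)

```text
clock: 16.75
tool_pos: [0.4568, -0.3041, 0.0205]
eef_rot: [3.141, -0.001, -0.159]
force: [-0.0, -0.7, -0.0]
finger_gap: 0.69
finger_force: 0.0
```

Request:
play_rows([
  [[0,0,0,0,-0.2],[0,0,0,0,-0.2],[0,0,0,0,-0.2]],
])

```text
clock: 17.05
tool_pos: [0.4569, -0.3039, 0.0207]
eef_rot: [3.141, -0.001, -0.159]
force: [-0.2, 0.5, 5.7]
finger_gap: 0.584
finger_force: 43.0
```

Request:
play_rows([
  [[0,0,-0.1,0,-0.2],[0,0,-0.4,0,-0.2],[0,0,-0.8,0,-0.2],[0,0,-0.8,0,-0.2],[0,0,0,0,-0.2]],
])

```text
clock: 17.55
tool_pos: [0.4585, -0.3052, 0.1294]
eef_rot: [3.139, -0.007, -0.159]
force: [1.9, -0.2, -6.2]
finger_gap: 0.581
finger_force: 44.7
```

Request:
play_rows([
  [[0,0,-0.6,0,-0.2],[0,0,-0.6,0,-0.2],[0,0,0,0,-0.2],[0,0,0,0,-0.2]],
])

```text
clock: 17.95
tool_pos: [0.4555, -0.3039, 0.1836]
eef_rot: [-3.141, 0.001, -0.159]
force: [-0.2, 0.7, -7.6]
finger_gap: 0.576
finger_force: 45.6
```

Run:
```python
from h import *
np.set_printoptions(suppress=True,precision=4)
s=st();f,W,s=wgrab("w7");I=f["pixels"]
T=Ro.from_euler("xyz",s["eef_rot"]).inv().apply((W-s["tool_pos"]).reshape(-1,3)).reshape(W.shape)
m=(abs(T[...,0])<.045)&(abs(T[...,1])<.024)&(T[...,2]>-.02)&(T[...,2]<.03)
p=T[m];print(len(p),p.min(0),p.max(0));
t=p[p[:,2]<np.percentile(p[:,2],3)+.004];print(len(t),"topz",np.median(t[:,2]),cv2.minAreaRect((t[:,:2]*1000).astype(np.float32)))
for y0 in(-.02,-.012,.012,.02):
    a=p[abs(p[:,1]-y0)<.004];a=a[a[:,2]<np.percentile(p[:,2],3)+.004];print(y0,len(a),np.percentile(a[:,0],[1,99]) if len(a) else 0)
cv2.imwrite("pics/w7c.png",cv2.resize(I[100:384,100:420],None,fx=2,fy=2))
```

```text
{'clock': 17.95, 'qpos': [0.7916, 0.46, -0.3678, 1.7936, 0.2013, 0.9263, -1.393], 'tool_pos': [0.4555, -0.3039, 0.1836], 'eef_rot': [-3.1413, 0.0015, -0.1592], 'force': [-0.1788, 0.72, -7.5774], 'finger_gap': 0.576, 'finger_force': 45.6027}
13176 [-0.0276 -0.024  -0.019 ] [0.0287 0.024  0.0206]
4634 topz -0.0168659512761241 ((0.6226577758789062, 0.008714675903320312), (48.00453186035156, 55.930076599121094), 89.94939422607422)
-0.02 1991 [-0.0248  0.0281]
-0.012 304 [-0.0254  0.0281]
0.012 348 [-0.0257  0.0282]
0.02 1991 [-0.0248  0.0283]
```

View pics/w7c.png

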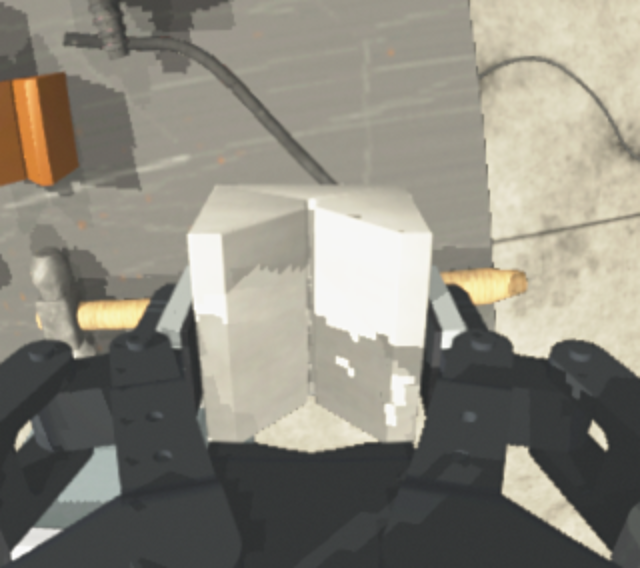

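Request:
play_rows([
  [[-0.02,-0.87,-0.1,0,-0.2],[-0.02,-0.87,-0.1,0,-0.2],[-0.02,-0.87,-0.1,0,-0.2],[-0.02,-0.87,0,0,-0.2],[-0.02,-0.87,0,0,-0.2]],
])

```text
clock: 18.5
tool_pos: [0.4847, -0.0868, 0.198]
eef_rot: [-3.141, 0.003, -0.159]
force: [1.4, -0.2, -5.9]
finger_gap: 0.578
finger_force: 45.8
```

Request:
play_rows([
  [[0,-0.87,0,-0.5,-0.2],[0.05,-0.87,0,-0.5,-0.2],[0.1,-0.5,0,-0.43,-0.2],[0,0,0,0,-0.2],[0,0,0,0,-0.2]],
])

```text
clock: 19.0
tool_pos: [0.5051, 0.0224, 0.198]
eef_rot: [3.141, 0.004, -0.008]
force: [-0.2, -1.4, -7.6]
finger_gap: 0.576
finger_force: 45.9
```

Run:
```python
from h import *
st();to_tool([.505,.0857,.13],-.0093)
```

```text
{'clock': 19.0, 'qpos': [0.2428, 0.3958, -0.4727, 1.8751, 0.2208, 0.926, -1.9113], 'tool_pos': [0.5051, 0.0224, 0.198], 'eef_rot': [3.1413, 0.0037, -0.0077], 'force': [-0.1984, -1.4315, -7.6432], 'finger_gap': 0.5764, 'finger_force': 45.9278}
tool units [-0.006 -1.266  1.36 ] turn units 0.02
```

Request:
play_rows([
  [[0,-0.63,0,0.02,-0.2],[0,-0.63,0.3,0,-0.2],[0,0,0.5,0,-0.2],[0,0,0.5,0,-0.2],[0,0,0,0,-0.2]],
])

```text
clock: 19.5
tool_pos: [0.504, 0.0829, 0.1312]
eef_rot: [3.139, 0.008, -0.013]
force: [-0.3, -1.3, -6.2]
finger_gap: 0.582
finger_force: 45.7
```

Run:
```python
from h import *
st();to_tool([.503,.0857,.102],-.0093)
```

```text
{'clock': 19.5, 'qpos': [0.0923, 0.4892, -0.4433, 1.944, 0.2906, 0.7794, -2.0999], 'tool_pos': [0.504, 0.0829, 0.1312], 'eef_rot': [3.1391, 0.0081, -0.0132], 'force': [-0.314, -1.3091, -6.1761], 'finger_gap': 0.5823, 'finger_force': 45.7387}
tool units [-0.016 -0.058  0.584] turn units -0.04
```

Request:
play_rows([
  [[0,-0.02,0.2,0,-0.2],[0,0,0.2,0,-0.2],[0,0,0.12,0,-0.2],[0,0,0,0,-0.2],[0,0,0,0,-0.2]],
])

```text
clock: 20.0
tool_pos: [0.507, 0.0862, 0.1092]
eef_rot: [-3.142, -0.0, -0.011]
force: [-0.1, 0.6, -7.1]
finger_gap: 0.578
finger_force: 45.8
```

Run:
```python
from h import *
st();to_tool([.4958,.0857,.0965],-.0093)
```

```text
{'clock': 20.0, 'qpos': [0.0735, 0.5199, -0.4267, 1.9668, 0.3174, 0.7194, -2.1266], 'tool_pos': [0.507, 0.0862, 0.1092], 'eef_rot': [-3.1415, -0.0003, -0.0113], 'force': [-0.0632, 0.6361, -7.12], 'finger_gap': 0.5784, 'finger_force': 45.798}
tool units [-0.224  0.012  0.254] turn units -0.02
```

Request:
play_rows([
  [[0,0,0.12,-0.02,-0.2],[0,0,0.09,0,-0.2],[0,0,0,0,-0.2],[0,0,0,0,-0.2]],
])

```text
clock: 20.4
tool_pos: [0.5067, 0.0862, 0.0983]
eef_rot: [3.142, 0.0, -0.009]
force: [-0.2, 0.6, -6.1]
finger_gap: 0.578
finger_force: 45.9
```

Request:
play_rows([
  [[0,0,0.02,0,-0.2],[0,0,0,0,-0.2],[0,0,0,0,-0.2]],
])

```text
clock: 20.7
tool_pos: [0.5069, 0.0862, 0.0975]
eef_rot: [-3.142, -0.0, -0.009]
force: [0.2, -0.4, -6.7]
finger_gap: 0.577
finger_force: 45.9
```

Request:
play_rows([
  [[0,0,0.012,0,-0.2],[0,0,0,0,-0.2],[0,0,0,0,-0.2]],
])

```text
clock: 21.0
tool_pos: [0.5068, 0.0862, 0.0969]
eef_rot: [-3.142, -0.0, -0.009]
force: [1.5, 0.7, -5.4]
finger_gap: 0.577
finger_force: 45.9
```

Request:
play_rows([
  [[-0.08,0,0,0,-0.2],[-0.08,0,0,0,-0.2],[-0.05,0,0,0,-0.2],[0,0,0,0,-0.2],[0,0,0,0,-0.2]],
])

```text
clock: 21.5
tool_pos: [0.4964, 0.0863, 0.097]
eef_rot: [-3.142, -0.0, -0.009]
force: [0.6, 0.3, -7.2]
finger_gap: 0.577
finger_force: 45.9
```

Request:
play_rows([
  [[0,0,0.01,0,-0.2],[-0.02,0,0,0,-0.2],[0,0,0,0,-0.2],[0,0,0,0,-0.2]],
])

```text
clock: 21.9
tool_pos: [0.4953, 0.0864, 0.0963]
eef_rot: [-3.142, -0.0, -0.009]
force: [0.1, -0.6, -6.8]
finger_gap: 0.577
finger_force: 45.9
```

Request:
play_rows([
  [[-0.016,0,0.005,0,-0.2],[0,0,0,0,-0.2],[0,0,0,0,-0.2]],
])

```text
clock: 22.2
tool_pos: [0.4945, 0.0863, 0.0961]
eef_rot: [3.142, 0.0, -0.009]
force: [0.6, -0.9, -7.7]
finger_gap: 0.579
finger_force: 45.9
```

Request:
play_rows([
  [[-0.016,0,0.008,0,-0.2],[0,0,0,0,-0.2],[0,0,0,0,-0.2]],
])

```text
clock: 22.5
tool_pos: [0.4943, 0.0864, 0.0959]
eef_rot: [-3.141, -0.001, -0.009]
force: [1.8, -0.2, -5.3]
finger_gap: 0.575
finger_force: 46.1
```

Request:
play_rows([
  [[-0.016,0,0.006,0,-0.2],[0,0,0,0,-0.2],[0,0,0,0,-0.2]],
])

```text
clock: 22.8
tool_pos: [0.4943, 0.0864, 0.0959]
eef_rot: [-3.141, -0.003, -0.01]
force: [4.8, -1.4, -5.1]
finger_gap: 0.577
finger_force: 46.2
```

Request:
play_rows([
  [[-0.012,0,0.006,0,-0.2],[0,0,0,0,-0.2],[0,0,0,0,-0.2]],
])

```text
clock: 23.1
tool_pos: [0.4942, 0.0864, 0.0958]
eef_rot: [-3.141, -0.004, -0.01]
force: [6.1, -1.0, -3.2]
finger_gap: 0.576
finger_force: 46.3
```

Request:
play_rows([
  [[0.006,0,0.008,0,-0.2],[0,0,0,0,-0.2],[0,0,0,0,-0.2]],
])

```text
clock: 23.4
tool_pos: [0.4943, 0.0864, 0.0956]
eef_rot: [-3.141, -0.003, -0.01]
force: [5.6, -2.4, 1.5]
finger_gap: 0.577
finger_force: 47.0
```

Request:
play_rows([
  [[0.004,0,0.008,0,-0.2],[0,0,0,0,-0.2],[0,0,0,0,-0.2]],
])

```text
clock: 23.7
tool_pos: [0.4943, 0.0865, 0.0956]
eef_rot: [-3.141, -0.004, -0.01]
force: [4.0, -1.1, 5.2]
finger_gap: 0.577
finger_force: 47.6
```

Request:
play_rows([
  [[0,0,0.008,0,-0.2],[0,0,0,0,-0.2],[0,0,0,0,-0.2]],
])

```text
clock: 24.0
tool_pos: [0.4943, 0.0864, 0.0955]
eef_rot: [-3.141, -0.004, -0.01]
force: [3.0, -2.5, 10.8]
finger_gap: 0.576
finger_force: 48.1
```

Request:
play_rows([
  [[0,0,-0.012,0,-0.2],[0,0,0,0,-0.2],[0,0,0,0,0.3],[0,0,0,0,0.6],[0,0,0,0,0.7]],
], squeeze=20)

```text
clock: 24.5
tool_pos: [0.492, 0.0864, 0.0943]
eef_rot: [3.141, 0.001, -0.009]
force: [-0.7, 0.8, 0.5]
finger_gap: 0.849
finger_force: 0.0
```

Request:
play_rows([
  [[0,0,-0.2,0,0.8],[0,0,-0.6,0,0.8],[0,0,-0.9,0,1],[-0.2,0,-0.9,0,1],[0,0,0,0,1]],
])

```text
clock: 25.0
tool_pos: [0.4842, 0.0879, 0.2304]
eef_rot: [-3.14, -0.009, -0.008]
force: [0.3, -0.6, 0.0]
finger_gap: 0.998
finger_force: 0.0
```

```bash
cat > fin.py <<'E'
import sys
from h import *
np.set_printoptions(suppress=True,precision=4)
f,W,s=wgrab(sys.argv[1]);st();x,y,z=W[...,0],W[...,1],W[...,2];I=f["pixels"]
m=(z>.106)&(z<.12)&(abs(x-.495)<.05)&(abs(y-.086)<.05);p=W[m]
r=cv2.minAreaRect((p[:,:2]*1000).astype(np.float32));print("vb top",len(p),r,np.median(p[:,2]))
# side edges: fit of front/back
for y0 in np.array([-.022,-.019,.019,.022])+.0862:
    a=p[abs(p[:,1]-y0)<.0015];print(y0,np.percentile(a[:,0],[1,99]))
for x0 in (.475,.485,.495,.505,.515):
    a=p[abs(p[:,0]-x0)<.003];print("x",x0,np.percentile(a[:,1],[1,99]))
b=(z>.083)&(z<.094)&(x>.44)&(x<.475)&(abs(y-.085)<.09);q=W[b]
for y0 in(.02,.04,.13,.15):
    a=q[abs(q[:,1]-y0)<.01];print("ledge",y0,np.percentile(a[:,0],[3,97]) if len(a) else None)
m=(z>.118)&(z<.145)&(abs(x-.622)<.03)&(abs(y-.158)<.03)&(I.max(-1)<90);print("knob",W[m].mean(0))
c=cv2.resize(I,(768,576));cv2.imwrite(f"pics/{sys.argv[1]}b.png",c)
E
python3 fin.py w8
```

```text
{'clock': 25.05, 'qpos': [0.143, 0.3391, -0.5055, 1.8715, 0.1975, 0.9742, -2.0286], 'tool_pos': [0.4836, 0.0871, 0.2279], 'eef_rot': [-3.1408, -0.0057, -0.0088], 'force': [0.1633, 0.2375, -1.4085], 'finger_gap': 1.0011, 'finger_force': 0.0}
vb top 1985 ((494.845947265625, 86.18829345703125), (50.206417083740234, 55.183998107910156), 89.61175537109375) 0.11202770504127675
0.06420000000000001 [0.4685 0.5221]
0.0672 [0.4685 0.5222]
0.1052 [0.4684 0.5223]
0.10819999999999999 [0.4687 0.5224]
x 0.475 [0.0615 0.1112]
x 0.485 [0.0616 0.1109]
x 0.495 [0.0618 0.1106]
x 0.505 [0.0619 0.1111]
x 0.515 [0.062  0.1108]
ledge 0.02 [0.4558 0.4669]
ledge 0.04 [0.4564 0.4673]
ledge 0.13 [0.4571 0.4681]
ledge 0.15 [0.4571 0.4684]
knob [0.6188 0.1565 0.1329]
```

View pics/w8b.png

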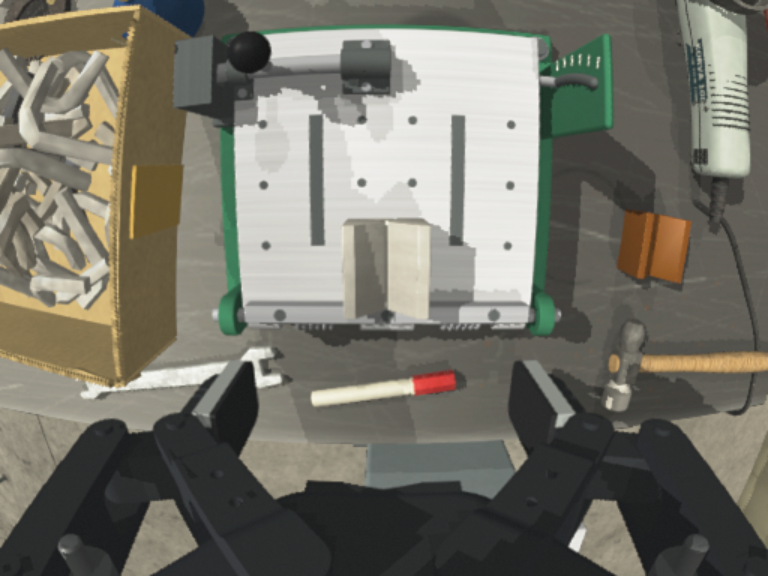

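```bash
python3 chk.py w9 | grep -E "knob|tilt"
python3 - <<'E'
from h import *
f=eyes.grab_frame("top");W=cloud(f);I=f["pixels"];hsv=cv2.cvtColor(I,cv2.COLOR_BGR2HSV)
bl=(hsv[...,0]>100)&(hsv[...,0]<125)&(hsv[...,1]>120)&(W[...,0]>.4)&(W[...,1]>.1)&(W[...,1]<.4)
print("can",bl.sum(),np.nanmedian(W[bl],0))
workorder.finish_job()
E
```

```text
knob 655 [0.6211 0.1586 0.1253]
plane 24434 tilt -0.004622518278207413 [-0.0046  0.0002  0.0771]
can 227 [0.7029649  0.25077309 0.05375012]
the job is handed in; nothing more can be done
```

I handed the job in at about 25 s: the plate is bolted level (tilt about -0.005 rad), the bolt is at its end stop, the V-block sits square against the middle of the ledge to within measuring error, its groove pointing at the ledge, and the oil can has not moved.

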